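# Weigh a tray of bolts under a hanging spring scale

### The arm

A 6-joint arm with a two-finger parallel gripper is mounted at the origin on a cart in front of the work surface, level with it; the furniture and walls round the work are solid. World frame = base frame: x ahead of the robot, y to its left, z up, the work surface at z = 0. Lengths are in m, angles in degrees, forces in N, time in s.
With the tool pointing down it reaches from about 0.4 to 0.825 m from the base axis. Payload 7 kg.
Tool frame: the origin (TCP) lies midway between the tips of the shut fingers; the grasp point (between the pads) lies hold_point_z behind it (hold_point_z is the distance from the TCP to the grasp point, in m); z points along the fingers, y is the line along which they close (so a half turn about z gives the same grasp; the last joint's range is limited). The gripper opens to 88 mm and grips with 3 to 60 N. Pads are 19 mm wide; open, the fingers measure 130 mm over their backs; the gripper's body (78 mm by 193 mm) begins 47 mm behind the grasp point.
Start: joints at [87.324, 20.546, 0.682, 0, -70.136, -16.507], TCP at [0.222, 0.637, 0.227] pointing down, gripper open.
Joint ranges: [-176.03, 176.03], [-82.01, 121.73], [-58.28, 71.71], [-173.87, 95.51], [-174.79, -0.11], [-173.66, 173.66]. Speed limits (degrees/s): [136.94, 136.94, 172.46, 180, 180, 180].

### API

Orientations are given as [roll, pitch, yaw] about the fixed x, y, z axes, in that order (R = Rz(yaw) Ry(pitch) Rx(roll)).
In Python, from plant import * gives the robot as it stands.
- The arm moves only by the tool step_arm, never from a script. Its argument "steps" is a list that holds one entry, the list of rows, each a list of 6 numbers: the shift along the tool's x, y, z scaled (see below), then the turn, a rotation vector about the tool's x, y, z scaled (see below). In form: [[[tx, ty, tz, wx, wy, wz], ...]]. A call has 1 to 20 rows; each row is the pose to reach, as a shift and turn from the pose commanded when the call began, along the tool's axes at that moment; what a row does not reach only later rows make up. The controller multiplies each number of a shift by 100 mm and each number of a turn by 0.5 rad. A row lasts 1/10 s, in which the tool goes at most 50 mm and 8.59 degrees, less where a joint would pass 70% of its speed; a pose out of reach is approached as far as the arm can. A call with a number of a shift or a turn outside -1 to 1 is refused whole. A call with a gripper value outside its range is refused whole. "jaw" is the closure in counts, from 0 (fully open) to 255 (shut), set as the call begins (left out, the last holds). The fingers move at their own pace and stop on an object; the grip force is fixed at half the most. Time passes only in rows, so rows that repeat a pose let the fingers close. It gives the time, the measured TCP pose, the force, the opening and the grip force at its end, in the units of the state.
- get_obs(): the state, without advancing time (a new reading comes with each control period).
- snapshot(name): name is "scene" or "top" or "wrist"; returns (picture, depth): 400x640x3 uint8, red, green, blue; 400x640 float32, m along the optical axis (not along the pixel's ray), 0 where there is no reading.
- calibration(name): a dict with "mtx" (3x3 intrinsics, pixels), "rvec" (rotation vector, rad) and "tvec" (3), from world to camera coordinates, as OpenCV has them. Camera axes: x right, y down, z forward; pixel columns grow to the right and rows downward; lengths in m; the calibration is good to about 2 mm. The wrist camera is an equidistant fisheye: a pixel r from the principal point sees the ray r / f radians off the axis. A picture is of the moment at which its call begins: read the wrist's pose just before it. calibration takes no time and is no camera call; for the wrist camera it gives the pose at the moment of the call.
- close_job(): hands the job in; it is judged then, once.
The state is a dict: "clock": time; "joint_pos": joint angles; "qvel": joint speeds; "tau": joint torques, N m; "tool_pos": TCP position; "orientation": TCP orientation; "force": force on the tool from outside, world axes, zero at the start; "moment": the same for the moment, N m; "opening": finger opening in m; "gripper_force": force on a finger pad.
Only numpy, scipy, OpenCV 4.12 (cv2) and the standard library are available. Lean on these libraries where they do the work, as an engineer would, in place of code of your own. Each camera call takes 0.05 s, during which the arm holds its last target. There are 200 camera calls.

### The job

Weigh the bolts: pick up the yellow tray by its black grip, keep it level, and hook the crook at its top through the ring under the red dial scale and over the ring's lower bar. Let the weight down slowly onto the spring and let go only once the scale carries all of it, so that the scale never jerks nor is pulled to its stop; leave the tray hanging quietly, clear of the bench, and the things around where they are.

Things in the scene. Friction and masses are not known exactly. Their poses are not given: they have to be found in the camera images.
- stand: Blue gallows stand, fixed; origin on the bench straight below the scale's hanging axis; +x points from the open front to the post. Dark base plate 12 mm thick, x -52 to +102, y +-50 mm. Post 22 x 30 mm at x = +85 mm, 531 mm high; an arm at the top runs forward, its underside at 509 mm. The dial scale swings below it on a pin along y, 490 mm above the bench.
- scale_dial (a point): Centre of the scale's red dial case: 76 mm in diameter, 28 mm thick (x +-14 mm), 422 mm above the bench, face to the stand's -x. It hangs right over the ring, in the way of a gripper pointing straight down; a tool leaning back to the stand's open -x side by some 35 to 45 degrees clears it.
- ring_bar (a point): Middle of the top of the straight lower bar of the steel ring hanging under the scale, 290 mm above the bench when unloaded. Axes as the stand's: the bar runs along y, the ring is open along x. Bar 7 mm thick; the opening is 37 mm wide in the lower 34 mm, narrows above, and is 56 mm high. The ring swings with the scale when pushed and sinks under weight.
- scale_rod (a joint): Extension of the scale's draw rod (m), 0 empty to 0.065 at its stop; grows as the ring is pulled down. Spring about 110 N/m, lightly damped, so letting go before the spring carries the whole weight, or after pressing it too far, makes it leap. Rod speeds over 0.08 m/s either way count as a jerk. The red needle on the dial turns with it.
- tray: Open yellow tray 80 x 80 x 45 mm with bolts, 0.18 to 0.54 kg (not known); origin at the centre of its underside, z up. Wires from its +-y sides meet at an upright black grip; above it a steel crook opens downward, in the tray's xz plane, tip towards +x. Rod 8 mm; 20 mm clear between shank (x -14) and tip (x +14 mm); top at z = 208 mm, tip's lower end at z = 176 mm.
- tray_hook (a point): Inner top of the crook, where it rests on the ring's bar: 200 mm above the tray's underside, above the tray's middle. Axes as the tray's.
- tray_grip (a point): Centre of the tray's black grip: 20 mm in x, 14 mm in y (pinch it across y), 62 mm high; 127 mm above the tray's underside and 26 mm towards the tray's -x. The crook and all above lie to +x of it.
- tape_measure: Yellow tape measure, 35 x 90 x 66 mm, standing on the bench between robot and stand; origin under its centre. Leave alone.
- cap_jar: Orange screw-top tub, 54 mm in diameter, 50 mm high; origin under its centre. Leave alone.
- box_nails: Small orange carton, 45 x 70 x 36 mm; origin under its centre. Leave alone.
- pliers_red: Red-handled pliers, 172 mm long, lying flat; origin under the centre. Leave alone.

How it is judged:
By the outcome, as a careful person would: the job done as asked, in the order asked, and still so for the second after the job is handed in, with the robot touching nothing.
It also fails if it takes over 45 s, if anything falls off the work surface, if the arm or the gripper's body presses on something with over 40 N, if the wrist force passes 120 N, or if a joint passes its speed limit or range.

## Working session

There is one attempt and no reset: what is moved stays moved. The work goes in short steps, Python scripts to look and compute and a tool call to move; the robot and the scene stay as the last step left them, time stands still between calls to the robot, and variables do not carry over. Pictures are saved under pics/ and viewed, at most 13 in all, crops included, and the job is handed in when it is done.

Besides the shell and the picture viewer there is one more tool, called after ">>>" as name(argument=value, ...), one argument or row to a line, values as JSON. step_arm: Moves the arm, as the interface text tells. Its arguments: {"type":"object","properties":{"steps":{"type":"array","items":{"type":"array","items":{"type":"array","items":{"type":"number","minimum":-1,"maximum":1}}}},"jaw":{"type":"number"}},"required":["steps"]}

```bash
mkdir -p pics; ls
python3 - <<'E'
from plant import *
import numpy as np,cv2
for n in ("scene","top"):
    p,d=snapshot(n); np.savez(f"pics/{n}0.npz",p=p,d=d); cv2.imwrite(f"pics/{n}0.png",p[:,:,::-1])
    c=calibration(n); R=cv2.Rodrigues(np.array(c["rvec"]))[0]; print(n,np.round(-R.T@np.array(c["tvec"]).ravel(),3),np.round(R[2],3))
print(get_obs()); print([k for k in dir() if not k.startswith('_')])
try: print(hold_point_z)
except Exception as e: print(e)
E
```

```text
pics
scene [-0.032  1.344  1.037] [ 0.353 -0.743 -0.568]
top [0.034 0.17  1.273] [ 0.39   0.116 -0.913]
{'clock': 0.1, 'joint_pos': array([ 8.73258521e+01,  2.05871305e+01,  6.37588773e-01, -1.75513690e-02,
       -7.01372473e+01, -1.65060051e+01]), 'qvel': array([-0.01344956, -0.14726009,  0.16155864,  0.15457469,  0.04405862,
        0.0224922 ]), 'tau': array([-1.73144112e-03, -5.84163666e+01,  2.93753886e+01,  7.01547682e+00,
        1.02155012e-02, -5.13510838e-05]), 'tool_pos': array([0.22165598, 0.63708197, 0.22570834]), 'orientation': array([ 1.79912099e+02, -8.84010822e-03, -1.91861221e+01]), 'force': array([-1.22591151,  0.27123531, -0.05554314]), 'moment': array([-0.03074107, -0.00655179, -0.00524435]), 'gripper_force': 0.0, 'opening': 0.08794362619809215}
['PlanningError', 'R', 'c', 'calibration', 'close_job', 'cv2', 'd', 'get_obs', 'hold_point_z', 'n', 'np', 'p', 'snapshot']
0.0188
```

View pics/scene0.png

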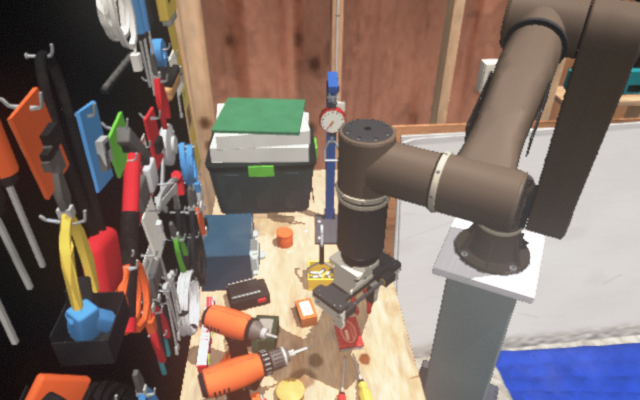

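View pics/top0.png

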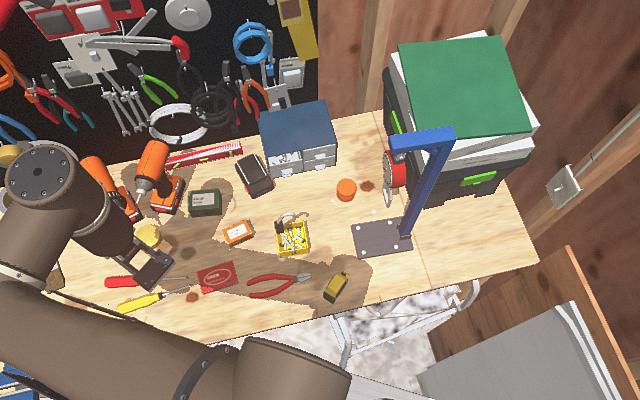

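Scene view: dial at (333,120), tray at (320,275) partly behind the gripper. Top view: tray at (292,238), its crook at about (290,217), base plate at (382,238), blue arm at (425,140), tape measure at (336,287), cap jar at (346,189).

```bash
cat > h.py <<'E'
from plant import *
import numpy as np,cv2
def cam(n):
    c=calibration(n); R=cv2.Rodrigues(np.array(c["rvec"],float))[0]; return np.array(c["mtx"],float),R,np.array(c["tvec"],float).ravel()
def cloud(n,d,c=None):
    K,R,t=c or cam(n); v,u=np.indices(d.shape)
    P=np.stack([(u-K[0,2])/K[0,0]*d,(v-K[1,2])/K[1,1]*d,d],-1)
    return (P-t)@R
def ray(n,u,v,z):
    K,R,t=cam(n); C=-R.T@t; r=R.T@np.linalg.inv(K)@[u,v,1]; return C+r*(z-C[2])/r[2]
def proj(n,X):
    K,R,t=cam(n); x=K@(R@np.asarray(X,float)+t); return x[:2]/x[2]
E
python3 - <<'E'
from h import *
def rect(xy):
    r=cv2.minAreaRect((xy*1000).astype(np.float32)); return np.round(r[0],1),np.round(r[1],1),round(r[2],1)
z=np.load("pics/top0.npz");p,d=z["p"],z["d"];W=cloud("top",d)
hsv=cv2.cvtColor(p,cv2.COLOR_RGB2HSV);H,S,V=[hsv[...,i].astype(int) for i in range(3)]
def box(m,u0,u1,v0,v1):
    o=np.zeros_like(m);o[v0:v1,u0:u1]=m[v0:v1,u0:u1];return o
yl=box((H>20)&(H<35)&(S>150),265,320,205,270)&(W[...,2]>.0)
q=W[yl];print("tray",len(q),np.percentile(q[:,2],[1,50,99]).round(3),rect(q[q[:,2]>.038][:,:2]),rect(q[:,:2]))
bp=box((W[...,2]>.006)&(W[...,2]<.018)&(V<130)&(S<120),340,430,205,270)
q=W[bp];q=q;print("base",len(q),q[:,2].mean(),rect(q[:,:2]))
bl=box((H>100)&(H<130)&(S>120)&(W[...,2]>.5),380,470,110,160)
q=W[bl];print("arm",len(q),np.median(q[:,2]),rect(q[q[:,2]>.52][:,:2]))
rd=box(((H<8)|(H>172))&(S>150)&(W[...,2]>.3),375,415,140,215)
q=W[rd];print("dial red",len(q),q.min(0).round(3),q.max(0).round(3),q.mean(0).round(3))
for nm,bx,hh in(("tape",(315,360,265,310),.03),("jar",(330,362,172,205),.03),("nails",(215,260,215,250),.02),("pliers",(240,315,265,305),.004)):
    m=box((W[...,2]>hh)&(W[...,2]<.12)&(S>120),*bx);print(nm,rect(W[m][:,:2]),W[m][:,2].max())
# crook pts
m=box((W[...,2]>.09)&(W[...,2]<.25),260,325,195,260);q=W[m];print("crook",len(q),q[np.argsort(q[:,2])][::max(1,len(q)//25)].round(3))
c=p[180:275,250:420];cv2.imwrite("pics/c1.png",cv2.resize(c,None,fx=4.5,fy=4.5,interpolation=2)[:,:,::-1])
E
```

```text
tray 412 [0.    0.009 0.051] (array([252.4, 274.8]), array([483.5,  79.1]), 26.9) (array([252.3, 278.4]), array([486.6,  81.1]), 25.7)
base 142 0.011668731263994855 (array([511.7, 132.9]), array([ 98.4, 151.8]), 27.4)
arm 1027 0.5308316286419021 (array([304.3, 167.4]), array([105.7, 529.5]), 78.1)
dial red 335 [0.464 0.129 0.413] [0.522 0.179 0.462] [0.482 0.147 0.446]
tape (array([342.6, 214.8]), array([30.1, 66.9]), 72.0) 0.07055770134521884
jar (array([612.8, 262.7]), array([50. , 51.6]), 22.5) 0.0568105653707179
nails (array([407.9, 512.7]), array([46.6, 70. ]), 42.1) 0.04156613757321867
pliers (array([301.7, 383.2]), array([ 59. , 120.9]), 32.2) 0.02325241083670265
crook 185 [[0.411 0.383 0.091]
 [0.417 0.385 0.098]
 [0.417 0.381 0.107]
 [0.419 0.382 0.111]
 [0.413 0.393 0.116]
 [0.415 0.39  0.122]
 [0.421 0.378 0.128]
 [0.417 0.382 0.135]
 [0.417 0.384 0.141]
 [0.411 0.395 0.148]
 [0.414 0.387 0.152]
 [0.415 0.393 0.155]
 [0.42  0.381 0.156]
 [0.415 0.387 0.157]
 [0.422 0.4   0.159]
 [0.42  0.394 0.161]
 [0.419 0.388 0.169]
 [0.421 0.382 0.18 ]
 [0.422 0.38  0.185]
 [0.424 0.378 0.19 ]
 [0.441 0.353 0.198]
 [0.435 0.36  0.201]
 [0.425 0.374 0.202]
 [0.435 0.358 0.204]
 [0.436 0.36  0.206]
 [0.437 0.363 0.207]
 [0.433 0.364 0.209]]
```

View pics/c1.png

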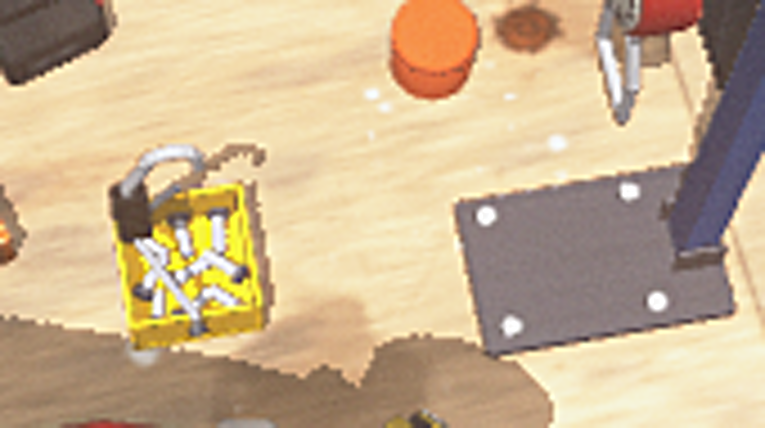

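The crop shows the tray with the grip at crop pixel (130,210) and the crook tip towards the right. The plate corners are at about (457,203), (490,353) and (733,313), and the ring is at (620,75). Next I refine the tray and stand poses.

Run:
```python
from h import *
z=np.load("pics/top0.npz");p,d=z["p"],z["d"];W=cloud("top",d)
hsv=cv2.cvtColor(p,cv2.COLOR_RGB2HSV);H,S,V=[hsv[...,i].astype(int) for i in range(3)]
def big(m,bx):
    o=np.zeros(m.shape,np.uint8);u0,u1,v0,v1=bx;o[v0:v1,u0:u1]=m[v0:v1,u0:u1]
    n,l,s,_=cv2.connectedComponentsWithStats(o);return l==1+np.argmax(s[1:,4])
def show(n,xy):
    r=cv2.minAreaRect((xy*1000).astype(np.float32));print(n,len(xy),np.round(r[0],1),np.round(r[1],1),round(r[2],1))
m=big((H>20)&(H<35)&(S>150)&(abs(W[...,1]-.37)<.09)&(abs(W[...,0]-.40)<.09),(265,320,205,270))
q=W[m];show("tray all",q[:,:2]);
mu=np.argwhere(m)
rim=q[q[:,2]>.040];show("rim",rim[:,:2])
m2=big((V<130)&(S<130)&(H>90)|((V<115)&(S<90)),(345,420,205,270))
uv=np.argwhere(m2)
pts=np.array([ray("top",u,v,.012)[:2] for v,u in uv]);show("base",pts)
m3=big((H>100)&(H<130)&(S>120)&(W[...,2]>.525)&(W[...,2]<.537),(380,470,110,160));show("arm",W[m3][:,:2])
# crops line fit of crook: high pts
m4=np.zeros_like(m);m4[195:235,265:325]=1;m4&=(W[...,2]>.19)&(W[...,2]<.215);q=W[m4]
c,dv=q[:,:2].mean(0),np.linalg.svd(q[:,:2]-q[:,:2].mean(0))[2][0];print("crook top",c.round(4),np.degrees(np.arctan2(*dv[::-1])),len(q))
# scene view: red dial + ring
z=np.load("pics/scene0.npz");ps,ds=z["p"],z["d"];Ws=cloud("scene",ds)
hs=cv2.cvtColor(ps,cv2.COLOR_RGB2HSV)
print("origin guess proj", proj("scene",[.5,.155,.422]),proj("scene",[.5,.155,.29]))
w=(hs[...,1]<60)&(hs[...,2]>150);o=big(w,(318,350,104,140));print("face",np.argwhere(o).mean(0)[::-1],Ws[o].mean(0).round(4))
cv2.imwrite("pics/c2.png",cv2.resize(np.hstack([ps[60:260,270:390]]),None,fx=3,fy=3,interpolation=2)[:,:,::-1])
```

```text
tray all 215 [442.  349.5] [83.1 44.5] 25.7
rim 78 [443.2 344.8] [80.6 33.7] 23.6
base 462 [578.3  75.2] [ 46.5 116.5] 84.5
arm 946 [517.8 122.8] [ 30.6 116.2] 26.7
crook top [0.4316 0.3669] 118.10605217962986 51
origin guess proj [332.89621994 118.75716019] [332.01668306 158.6851066 ]
face [331.89247312 121.06182796] [0.4926 0.1784 0.4263]
```

View pics/c2.png

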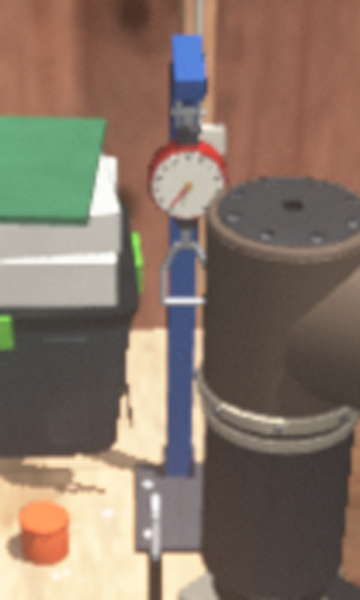

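Crop: dial centre at (187,187), ring lower bar at (182,300), which is scene pixel (330.7,160). That agrees with the stand origin estimate (0.500,0.155) and yaw -63. I'll write a move helper and start moving.

```bash
cat >> h.py <<'E'
from scipy.spatial.transform import Rotation as Ro
def tcpR(yaw,lean): return Ro.from_euler('xyz',[180,0,yaw],degrees=True)*Ro.from_euler('y',lean,degrees=True)
def gp_to_tcp(gp,yaw,lean): return np.asarray(gp)+tcpR(yaw,lean).apply([0,0,hold_point_z])
def plan(tcp,yaw,lean):
    o=get_obs();R0=Ro.from_euler('xyz',o["orientation"],degrees=True)
    s=R0.inv().apply(np.asarray(tcp)-o["tool_pos"])/.1; w=(R0.inv()*tcpR(yaw,lean)).as_rotvec()/.5
    print("tcp",o["tool_pos"].round(4),"rpy",o["orientation"].round(1),"F",o["force"].round(2),"open",round(o["opening"],4),"t",round(o["clock"],2));print("scaled",s.round(3),w.round(3))
E
python3 - <<'E'
from h import *
for u,v in((457,203),(490,353),(733,313)): print("plate",ray("top",250+u/4.5-.4,180+v/4.5-.4,.012).round(4))
for u,v in((243,185),(265,325)): print("rim",ray("top",250+u/4.5-.4,180+v/4.5-.4,.045).round(4))
plan([.388,.449,.23],-62,42)
E
```

```text
plate [0.523  0.2217 0.012 ]
plate [0.436 0.178 0.012]
plate [0.5017 0.044  0.012 ]
rim [0.4849 0.3467 0.045 ]
rim [0.4046 0.3083 0.045 ]
tcp [0.2217 0.6371 0.2257] rpy [179.9  -0.  -19.2] F [-1.23  0.27 -0.06] open 0.0879 t 0.1
scaled [ 2.189  1.23  -0.041] [-0.545  1.395  1.427]
```

>>> step_arm(
  steps=[
    [[0.2,0.1,0,-0.05,0.12,0.12],[0.4,0.2,0,-0.1,0.24,0.24],[0.6,0.3,0,-0.14,0.36,0.36],[0.8,0.4,0,-0.18,0.48,0.48],[1.0,0.5,0,-0.22,0.6,0.6]],
  ],
  jaw=120,
)

```text
clock: 0.6
tool_pos: [0.3003, 0.5567, 0.2264]
orientation: [176.2, -18.0, -36.1]
force: [0.3, 0.7, -0.2]
opening: 0.0532
gripper_force: 0.0
```

```bash
python3 -c "
from h import *
plan([.388,.449,.23],-63.5,42)"
```

```text
tcp [0.3003 0.5567 0.2264] rpy [176.2 -18.  -36.1] F [ 0.32  0.66 -0.15] open 0.0532 t 0.6
scaled [1.288 0.328 0.404] [-0.355  0.792  0.861]
```

>>> step_arm(
  steps=[
    [[0.2,0.06,0.08,-0.08,0.16,0.17],[0.4,0.12,0.16,-0.15,0.32,0.34],[0.6,0.16,0.2,-0.2,0.45,0.5],[0.8,0.2,0.25,-0.25,0.55,0.6],[0.8,0.2,0.25,-0.25,0.55,0.6],[0.8,0.2,0.25,-0.25,0.55,0.6]],
  ],
)

```text
clock: 1.2
tool_pos: [0.3547, 0.4911, 0.2279]
orientation: [177.1, -34.7, -53.9]
force: [-0.6, 0.4, 0.2]
opening: 0.0464
gripper_force: 0.0
```

```bash
python3 -c "
from h import *
plan([.388,.449,.23],-63.5,42)"
```

```text
tcp [0.3547 0.4911 0.2279] rpy [177.1 -34.7 -53.9] F [-0.56  0.41  0.24] open 0.0464 t 1.2
scaled [ 0.452 -0.036  0.287] [-0.105  0.247  0.269]
```

>>> step_arm(
  steps=[
    [[0.15,0,0.1,-0.03,0.08,0.09],[0.3,-0.02,0.2,-0.07,0.17,0.18],[0.45,-0.04,0.29,-0.105,0.25,0.27],[0.45,-0.04,0.29,-0.105,0.25,0.27],[0.45,-0.04,0.29,-0.105,0.25,0.27]],
  ],
)

```text
clock: 1.7
tool_pos: [0.388, 0.4497, 0.2304]
orientation: [-179.9, -42.0, -63.5]
force: [0.0, -0.2, -0.4]
opening: 0.046
gripper_force: 0.0
```

```bash
python3 -c "
from h import *
plan([.388,.449,.23],-63.5,42)
c=calibration('wrist');print(c)
p,d=snapshot('wrist');np.savez('pics/w1.npz',p=p,d=d);cv2.imwrite('pics/w1.png',p[:,:,::-1])
p,d=snapshot('top');np.savez('pics/top1.npz',p=p,d=d)
p,d=snapshot('scene');np.savez('pics/scene1.npz',p=p,d=d);cv2.imwrite('pics/s1.png',cv2.resize(p[60:300,240:440],None,fx=3,fy=2.5)[:,:,::-1])
print(get_obs()['force'])"
```

```text
tcp [0.388  0.4497 0.2304] rpy [-179.9  -42.   -63.5] F [ 0.02 -0.17 -0.4 ] open 0.046 t 1.7
scaled [0.002 0.003 0.007] [-0.003  0.001 -0.001]
{'mtx': array([[309.70691629,   0.        , 318.91871813],
       [  0.        , 309.70691629, 195.80135593],
       [  0.        ,   0.        ,   1.        ]]), 'rvec': array([ 0.68099229, -2.89520492,  0.63551952]), 'tvec': array([ 0.54817782, -0.08210064,  0.47924886])}
[-0.44056451 -0.48956976 -0.19079307]
```

View pics/w1.png

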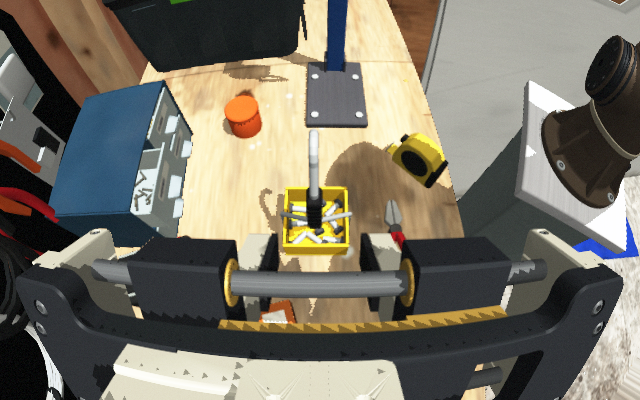

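Wrist view: tray at (316,220), black grip at (315,208), crook pointing away at (314,150), stand plate ahead at (336,95), and the fingers straddling at (255,260) and (375,260). Now I measure from this view using the depth.

```bash
cat >> h.py <<'E'
def wdirs(K,shape=(400,640)):
    v,u=np.indices(shape);x=(u-K[0,2])/K[0,0];y=(v-K[1,2])/K[1,1];r=np.hypot(x,y)+1e-9
    return np.stack([x/r*np.sin(r),y/r*np.sin(r),np.cos(r)],-1)
def wcloud(d,c=None):
    K,R,t=c or cam("wrist");D=wdirs(K);return (D/D[...,2:]*d[...,None]-t)@R
def wrayz(u,v,z,c=None):
    K,R,t=c or cam("wrist");D=wdirs(K)[int(round(v)),int(round(u))];C=-R.T@t;r=R.T@D;return C+r*(z-C[2])/r[2]
E
python3 - <<'E'
from h import *
z=np.load("pics/w1.npz");p,d=z["p"],z["d"];W=wcloud(d)
hsv=cv2.cvtColor(p,cv2.COLOR_RGB2HSV);H,S,V=[hsv[...,i].astype(int) for i in range(3)]
ex=np.array([np.cos(np.radians(-63.5)),np.sin(np.radians(-63.5))]);ey=np.array([-ex[1],ex[0]])
def bx(m,u0,u1,v0,v1):
    o=np.zeros(m.shape,np.uint8);o[v0:v1,u0:u1]=m[v0:v1,u0:u1];n,l,s,_=cv2.connectedComponentsWithStats(o);return l==1+np.argmax(s[1:,4])
m=bx((H>20)&(H<35)&(S>150),270,360,175,265);q=W[m];r=q[(q[:,2]>.038)&(q[:,2]<.052)]
R=cv2.minAreaRect((r[:,:2]*1000).astype(np.float32));print("rim",len(r),np.percentile(q[:,2],[2,50,98]).round(3),R)
m=bx((V<60)&(S<120),300,332,180,232);q=W[m];q=q[(q[:,2]>.08)];print("grip",len(q),np.median(q,0).round(4),q.min(0).round(3),q.max(0).round(3))
m=bx((W[...,2]>.16)&(W[...,2]<.23),300,330,125,200);q=W[m];q=q[q[:,2]>.198];c=q[:,:2].mean(0);dv=np.linalg.svd(q[:,:2]-c)[2][0];print("crook",len(q),c.round(4),q[:,2].max(),np.degrees(np.arctan2(dv[1],dv[0])),np.ptp((q[:,:2]-c)@dv))
for n,u,v in(("fl",286,186),("fr",347,186)):print(n,wrayz(u,v,.045).round(4))
# base plate
m=bx((V<110)&(S<110)&(W[...,2]<.03)&(W[...,2]>-.01),295,375,55,135);uv=np.argwhere(m);pts=np.array([wrayz(u,v,.012)[:2] for v,u in uv])
print("plate",len(uv),cv2.minAreaRect((pts*1000).astype(np.float32)))
E
```

```text
rim 498 [0.003 0.024 0.047] ((423.87542724609375, 388.21307373046875), (80.1905288696289, 38.34698486328125), 25.90883445739746)
grip 445 [0.4179 0.4001 0.1485] [0.367 0.383 0.101] [0.43  0.491 0.402]
crook 295 [0.4309 0.3734] 0.2097477391481941 116.22042806261328 0.030186585430240533
fl [0.4855 0.3502 0.045 ]
fr [0.4148 0.3151 0.045 ]
plate 493 ((511.8627624511719, 140.0360107421875), (97.72012329101562, 158.3097381591797), 26.816469192504883)
```

```bash
python3 -c "
from h import *
plan(gp_to_tcp([.4211,.3926,.130],-64,42),-64,42)"
```

```text
tcp [0.3878 0.4499 0.2308] rpy [-179.8  -42.   -63.6] F [-0.44 -0.49 -0.19] open 0.0461 t 1.85
scaled [-0.182 -0.038  1.38 ] [-0.016  0.001  0.011]
```

>>> step_arm(
  steps=[
    [[-0.18,-0.04,0.15,-0.015,0,0.01],[-0.18,-0.04,0.4,-0.015,0,0.01],[-0.18,-0.04,0.7,-0.015,0,0.01],[-0.18,-0.04,0.9,-0.015,0,0.01],[-0.18,-0.04,0.9,-0.015,0,0.01],[-0.18,-0.04,0.9,-0.015,0,0.01]],
  ],
)

```text
clock: 2.45
tool_pos: [0.4129, 0.4095, 0.1517]
orientation: [180.0, -42.1, -64.0]
force: [-0.7, 1.1, 0.8]
opening: 0.0465
gripper_force: 0.0
```

Run:
```python
from h import *
plan(gp_to_tcp([.4211,.3926,.130],-64,42),-64,42)
c=cam("wrist");p,d=snapshot('wrist');cv2.imwrite('pics/w2.png',cv2.resize(p[60:320,180:460],None,fx=2,fy=2)[:,:,::-1])
```

```text
tcp [0.4129 0.4095 0.1517] rpy [180.  -42.1 -64. ] F [-0.67  1.13  0.82] open 0.0465 t 2.45
scaled [-0.006  0.     0.475] [ 0.001 -0.003 -0.   ]
```

View pics/w2.png

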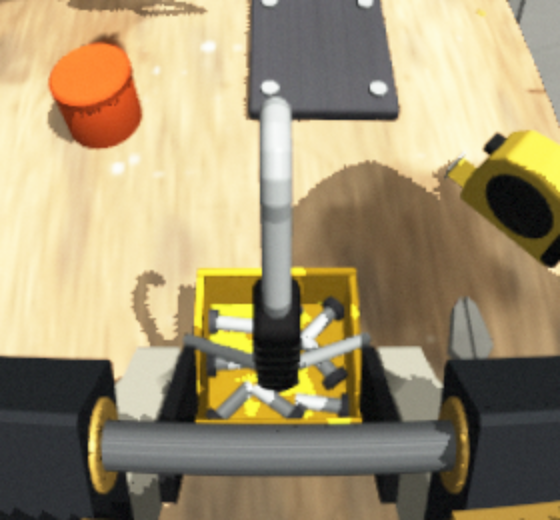

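The grip is centred between the fingers (column 275 against a midpoint of about 278), and the wires run below the fingertips. I'll finish the approach and then close.

>>> step_arm(
  steps=[
    [[0,0,0.1,0,0,0],[0,0,0.2,0,0,0],[0,0,0.3,0,0,0],[0,0,0.4,0,0,0],[0,0,0.47,0,0,0],[0,0,0.47,0,0,0],[0,0,0.47,0,0,0]],
  ],
)

```text
clock: 3.2
tool_pos: [0.4268, 0.3806, 0.1166]
orientation: [180.0, -42.1, -64.0]
force: [0.2, 0.0, 0.4]
opening: 0.0468
gripper_force: 0.0
```

>>> step_arm(
  steps=[
    [[0,0,0,0,0,0],[0,0,0,0,0,0],[0,0,0,0,0,0],[0,0,0,0,0,0],[0,0,0,0,0,0],[0,0,0,0,0,0],[0,0,0,0,0,0]],
  ],
  jaw=255,
)

```text
clock: 3.9
tool_pos: [0.4266, 0.3808, 0.1165]
orientation: [180.0, -42.1, -64.0]
force: [0.2, 0.6, 0.6]
opening: 0.0138
gripper_force: 30.0
```

```bash
python3 -c "
from h import *
o=get_obs();print(o['force'],o['moment'],o['opening'],o['gripper_force'])
plan(np.array([.4295,.3800,.1160]),-64,42)
R=Ro.from_euler('xyz',o['orientation'],degrees=True);print('worldZ in tool/100mm per 0.1m',R.inv().apply([0,0,1]).round(3))"
```

```text
[0.23227928 0.56564611 0.60769872] [2.46068108 0.99754686 0.09766208] 0.013751961027910714 29.996547996997833
tcp [0.4266 0.3808 0.1165] rpy [180.  -42.1 -64. ] F [0.23 0.57 0.61] open 0.0138 t 3.9
scaled [ 0.012 -0.022  0.017] [ 0.001 -0.002 -0.001]
worldZ in tool/100mm per 0.1m [ 0.67   0.    -0.742]
```

>>> step_arm(
  steps=[
    [[0.03,0,-0.035,0,0,0],[0.1,0,-0.11,0,0,0],[0.2,0,-0.22,0,0,0],[0.33,0,-0.37,0,0,0],[0.47,0,-0.52,0,0,0],[0.6,0,-0.66,0,0,0],[0.7,0,-0.77,0,0,0],[0.75,0,-0.83,0,0,0],[0.75,0,-0.83,0,0,0],[0.75,0,-0.83,0,0,0],[0.75,0,-0.83,0,0,0]],
  ],
)

```text
clock: 5.0
tool_pos: [0.4265, 0.3802, 0.2275]
orientation: [179.9, -42.1, -64.0]
force: [0.4, -0.4, -4.5]
opening: 0.0138
gripper_force: 30.0
```

Run:
```python
from h import *
o=get_obs();print(o['tool_pos'].round(4),o['force'],o['moment'],o['opening'])
c=cam("wrist");p,d=snapshot('wrist');np.savez('pics/w3.npz',p=p,d=d,K=c[0],R=c[1],t=c[2]);cv2.imwrite('pics/w3.png',p[:,:,::-1])
print(get_obs()['force'])
```

```text
[0.4265 0.3802 0.2275] [ 0.4118889  -0.41094962 -4.49652129] [3.00896595 1.40301974 0.0316869 ] 0.013751351555661305
[ 0.22801423  0.15623248 -3.61920259]
```

View pics/w3.png

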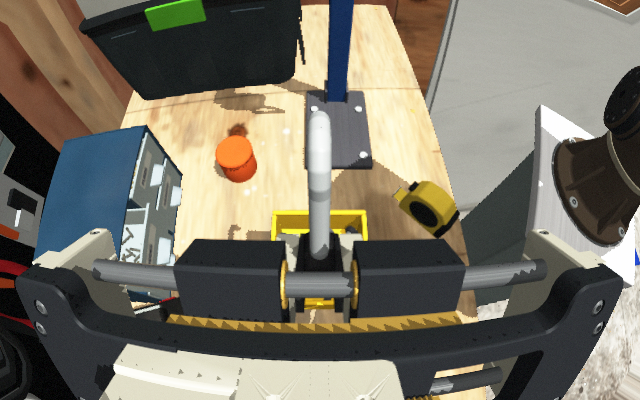

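The tray is in hand and lifted: crook at (319,130), far rim of the tray at (320,213), stand plate at (338,130). The load is about 4 to 4.5 N. Next I check that the tray is level and refine the stand pose.

Run:
```python
from h import *
def bx(m,u0,u1,v0,v1):
    o=np.zeros(m.shape,np.uint8);o[v0:v1,u0:u1]=m[v0:v1,u0:u1];n,l,s,_=cv2.connectedComponentsWithStats(o);return l==1+np.argmax(s[1:,4])
z=np.load('pics/w3.npz');p,d=z['p'],z['d'];c=(z['K'],z['R'],z['t']);W=wcloud(d,c)
hsv=cv2.cvtColor(p,cv2.COLOR_RGB2HSV);H,S,V=[hsv[...,i].astype(int) for i in range(3)]
th=np.radians(-64);ex=np.array([np.cos(th),np.sin(th)]);ey=np.array([-ex[1],ex[0]])
o=np.array([.4325,.3692])
def loc(q):return np.c_[(q[:,:2]-o)@ex,(q[:,:2]-o)@ey,q[:,2]-.111]
m=bx((H>20)&(H<35)&(S>150),265,375,200,245);q=loc(W[m]);q=q[q[:,2]>.03]
for y0,y1 in((-.045,-.02),(-.02,.02),(.02,.045)):
    s=q[(q[:,1]>y0)&(q[:,1]<y1)];print("rim",len(s),np.median(s,0).round(4),s[:,2].max().round(4),s[:,0].max().round(4))
m=bx((W[...,2]>.25)&(S<60)&(W[...,2]<.36),295,345,100,235);q=loc(W[m]);
for x in np.arange(-.02,.02,.006):
    s=q[abs(q[:,0]-x)<.003]
    if len(s):print("crook x",round(x,3),len(s),"y",np.median(s[:,1]).round(4),"zmax",np.percentile(s[:,2],95).round(4))
# plate: corners in undistorted cast
m=bx((V<115)&(S<110)&(W[...,2]<.04)&(W[...,2]>-.02),295,380,85,175);uv=np.argwhere(m);pts=np.array([wrayz(u,v,.012,c)[:2] for v,u in uv])
print("plate",len(uv),cv2.minAreaRect((pts*1000).astype(np.float32)))
# screws: white heads at z=.012
sc=((V>170)&(S<60)).astype(np.uint8);sc[:, :300]=0;sc[:,375:]=0;sc[:90]=0;sc[175:]=0
n,l,st,ce=cv2.connectedComponentsWithStats(sc)
for i in range(1,n):
    if 4<st[i,4]<60:print(ce[i].round(1),st[i,4],wrayz(*ce[i],.013,c).round(4))
```

```text
return _methods._mean(a, axis=axis, dtype=dtype,
  ret = um.true_divide(
Traceback (most recent call last):
ValueError: zero-size array to reduction operation maximum which has no identity
```

Run:
```python
from h import *
def bx(m,u0,u1,v0,v1):
    o=np.zeros(m.shape,np.uint8);o[v0:v1,u0:u1]=m[v0:v1,u0:u1];n,l,s,_=cv2.connectedComponentsWithStats(o);return l==1+np.argmax(s[1:,4])
z=np.load('pics/w3.npz');p,d=z['p'],z['d'];c=(z['K'],z['R'],z['t']);W=wcloud(d,c)
hsv=cv2.cvtColor(p,cv2.COLOR_RGB2HSV);H,S,V=[hsv[...,i].astype(int) for i in range(3)]
th=np.radians(-64);ex=np.array([np.cos(th),np.sin(th)]);ey=np.array([-ex[1],ex[0]])
o=np.array([.4325,.3692])
def loc(q):return np.c_[(q[:,:2]-o)@ex,(q[:,:2]-o)@ey,q[:,2]-.111]
q=loc(W[bx((H>20)&(H<35)&(S>150),265,375,200,245)]);print("yellow",len(q),np.percentile(q,[2,25,50,75,98],axis=0).round(4))
q=loc(W[bx((W[...,2]>.25)&(S<60)&(W[...,2]<.36),295,345,100,235)]);
for x in np.arange(-.02,.02,.006):
    s=q[abs(q[:,0]-x)<.003]
    if len(s):print("crook x",round(x,3),len(s),"y",np.median(s[:,1]).round(4),"zmax",np.percentile(s[:,2],95).round(4))
m=bx((V<115)&(S<110)&(W[...,2]<.04)&(W[...,2]>-.02),295,380,85,175);uv=np.argwhere(m);pts=np.array([wrayz(u,v,.012,c)[:2] for v,u in uv])
print("plate",len(uv),cv2.minAreaRect((pts*1000).astype(np.float32)))
sc=((V>170)&(S<60)).astype(np.uint8);sc[:, :300]=0;sc[:,375:]=0;sc[:90]=0;sc[175:]=0
n,l,st,ce=cv2.connectedComponentsWithStats(sc)
for i in range(1,n):
    if 4<st[i,4]<60:print(ce[i].round(1),st[i,4],wrayz(*ce[i],.013,c).round(4))
```

```text
yellow 884 [[-0.018   0.0034  0.0032]
 [ 0.0345  0.0169  0.0155]
 [ 0.037   0.0259  0.0324]
 [ 0.0375  0.0347  0.0443]
 [ 0.0399  0.0385  0.1779]]
crook x -0.02 548 y -0.0007 zmax 0.1894
crook x -0.014 774 y -0.0007 zmax 0.2026
crook x -0.008 555 y -0.0007 zmax 0.2068
crook x -0.002 424 y -0.0005 zmax 0.2084
crook x 0.004 294 y -0.0007 zmax 0.2084
crook x 0.01 142 y -0.0005 zmax 0.207
crook x 0.016 6 y -0.0005 zmax 0.2034
plate 1645 ((516.6044921875, 132.71505737304688), (97.91751098632812, 168.90951538085938), 25.73033332824707)
[358.1 108.4] 34 [0.4959 0.089  0.013 ]
[300.9 138.8] 8 [0.5503 0.1865 0.013 ]
[363.  154.1] 40 [0.4552 0.17   0.013 ]
[301.1 165.6] 32 [0.5282 0.229  0.013 ]
```

The tray is level and unslipped: crook apex at local z 0.2085, y about 0. I'll move to 110 mm in front of the ring and look from there.

```bash
python3 -c "
from h import *
plan([.4445,.2657,.2405],-63,42)"
```

```text
tcp [0.4265 0.3802 0.2276] rpy [179.9 -42.2 -64. ] F [ 0.23  0.16 -3.62] open 0.0142 t 5.05
scaled [0.908 0.34  0.649] [ 0.027 -0.005 -0.025]
```

>>> step_arm(
  steps=[
    [[0.05,0.02,0.03,0,0,0],[0.15,0.06,0.11,0.01,0,-0.01],[0.3,0.11,0.21,0.01,0,-0.01],[0.45,0.17,0.32,0.015,0,-0.015],[0.6,0.22,0.43,0.02,0,-0.02],[0.75,0.28,0.53,0.025,0,-0.025],[0.85,0.32,0.61,0.027,0,-0.025],[0.91,0.34,0.65,0.027,-0.005,-0.025],[0.91,0.34,0.65,0.027,-0.005,-0.025],[0.91,0.34,0.65,0.027,-0.005,-0.025],[0.91,0.34,0.65,0.027,-0.005,-0.025]],
  ],
)

```text
clock: 6.15
tool_pos: [0.4448, 0.2666, 0.2411]
orientation: [-179.9, -41.9, -63.0]
force: [0.6, 1.0, -3.6]
opening: 0.0139
gripper_force: 30.0
```

Run:
```python
from h import *
plan([.4445,.2657,.2405],-63,42)
F=[]
c=cam("wrist");p,d=snapshot('wrist');np.savez('pics/w4.npz',p=p,d=d,K=c[0],R=c[1],t=c[2])
F.append(get_obs()['force'])
p2,d2=snapshot('scene');np.savez('pics/s4.npz',p=p2,d=d2);F.append(get_obs()['force'])
p3,d3=snapshot('top');np.savez('pics/t4.npz',p=p3,d=d3);F.append(get_obs()['force'])
print(np.round(F,2))
im=np.hstack([cv2.resize(p[0:260,190:450],(400,400)),cv2.resize(p2[90:240,260:410],(400,400))])
cv2.imwrite('pics/v4.png',im[:,:,::-1])
```

```text
tcp [0.4448 0.2666 0.2411] rpy [-179.9  -41.9  -63. ] F [ 0.58  0.96 -3.57] open 0.0139 t 6.15
scaled [0.001 0.007 0.009] [-0.002  0.002 -0.001]
[[-0.57 -0.2  -4.42]
 [ 0.9   0.29 -3.74]
 [ 0.49  0.46 -3.36]]
```

View pics/v4.png

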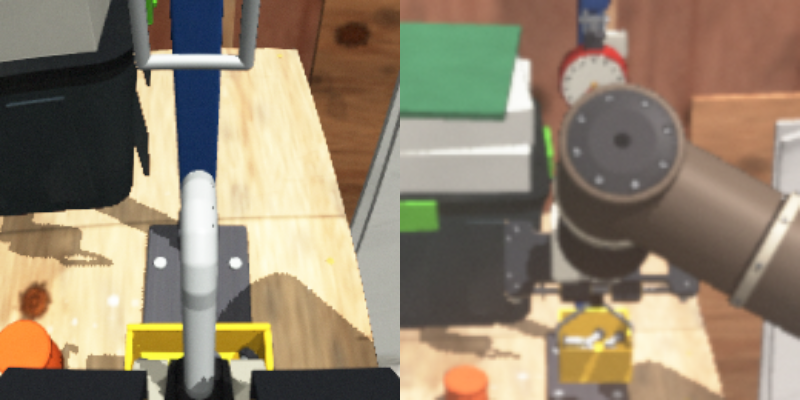

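Left panel (wrist): ring bar from (145,62) to (245,62), crook apex at (200,175), stand plate behind. Both are in view, so I can measure the ring relative to the crook by depth.

```bash
cat > ring.py <<'E'
from h import *
import sys
z=np.load(sys.argv[1]);p,d=z['p'],z['d'];c=(z['K'],z['R'],z['t']);W=wcloud(d,c)
org=np.array(eval(sys.argv[2]));th=np.radians(float(sys.argv[3]))   # tray origin xyz, yaw
ex=np.array([np.cos(th),np.sin(th)]);ey=np.array([-ex[1],ex[0]])
L=np.dstack([(W[...,:2]-org[:2])@ex,(W[...,:2]-org[:2])@ey,W[...,2]-org[2]])
hi=(W[...,2]>.27)&(W[...,2]<.36)&(d>0)
ck=hi&(abs(L[...,0])<.022)&(abs(L[...,1])<.008)
q=L[ck];
for x in (-.014,-.008,-.002,.004,.01,.016):
    s=q[abs(q[:,0]-x)<.003]
    if len(s):print("crook x",x,len(s),"y",np.median(s[:,1]).round(4),"zmax",np.percentile(s[:,2],97).round(4))
x0,x1=float(sys.argv[4]),float(sys.argv[5])
rg=hi&(L[...,0]>x0)&(L[...,0]<x1)&(abs(L[...,1])<.045)
q=np.c_[L[rg],W[rg]];print("ring pts",len(q))
b=q[(abs(q[:,1]-np.median(q[:,1]))<.014)&(q[:,2]<np.percentile(q[:,2],60))]
print("bar pix",np.argwhere(rg).mean(0).round(1),"bar",len(b),"med",np.median(b[:,:6],0).round(4),"zmax",np.percentile(b[:,2],95).round(4),"slope deg",np.degrees(np.polyfit(b[:,1],b[:,0],1)[0]).round(2))
s=q[q[:,2]>np.percentile(b[:,2],95)+.008];print("sides y",np.percentile(s[:,1],[1,99]).round(4),np.median(s,0).round(4) if len(s) else 0)
E
python3 ring.py pics/w4.npz "[.4513,.2548,.1246]" -63 .07 .16
```

```text
crook x -0.014 791 y -0.0008 zmax 0.2035
crook x -0.008 554 y -0.0008 zmax 0.2073
crook x -0.002 407 y -0.0005 zmax 0.2085
crook x 0.004 275 y -0.0005 zmax 0.2084
crook x 0.01 124 y -0.0006 zmax 0.2068
crook x 0.016 3 y -0.0011 zmax 0.2028
ring pts 1584
bar pix [ 28.2 315.7] bar 435 med [0.1089 0.0018 0.1643 0.5024 0.1582 0.2889] zmax 0.1657 slope deg 0.05
sides y [-0.0239  0.0263] [0.1083 0.0195 0.1852 0.5184 0.1639 0.3098]
```

>>> step_arm(
  steps=[
    [[0.05,-0.018,0.045,0,0,0],[0.13,-0.018,0.117,0,0,0],[0.22,-0.018,0.198,0,0,0],[0.32,-0.018,0.288,0,0,0],[0.42,-0.018,0.378,0,0,0],[0.5,-0.018,0.45,0,0,0],[0.56,-0.018,0.504,0,0,0],[0.56,-0.018,0.504,0,0,0],[0.56,-0.018,0.504,0,0,0],[0.56,-0.018,0.504,0,0,0]],
  ],
)

```text
clock: 7.3
tool_pos: [0.4806, 0.2, 0.2412]
orientation: [-179.9, -41.9, -63.1]
force: [-0.5, 0.1, -4.2]
opening: 0.0141
gripper_force: 30.0
```

```bash
python3 - <<'E'
from h import *
o=get_obs();t=o['tool_pos'];print(t,o['orientation'],o['force'].round(2),o['clock'])
c=cam("wrist");p,d=snapshot('wrist');np.savez('pics/w5.npz',p=p,d=d,K=c[0],R=c[1],t=c[2])
cv2.imwrite('pics/w5.png',cv2.resize(p[0:260,160:480],None,fx=2,fy=2)[:,:,::-1])
org=t+np.array([.4513,.2548,.1246])-np.array([.4448,.2666,.2411]);open('o.txt','w').write(str(org.tolist()));print(org)
E
python3 ring.py pics/w5.npz "$(cat o.txt)" -63 .025 .07
```

```text
[0.48060369 0.19995623 0.24117791] [-179.89274562  -41.94215146  -63.05259645] [-0.46  0.07 -4.17] 7.3
[0.48710369 0.18815623 0.12467791]
crook x -0.014 796 y -0.0008 zmax 0.2037
crook x -0.008 551 y -0.0008 zmax 0.2073
crook x -0.002 402 y -0.0008 zmax 0.2085
crook x 0.004 279 y -0.0005 zmax 0.2083
crook x 0.01 117 y -0.0008 zmax 0.2068
crook x 0.016 2 y 0.0008 zmax 0.2025
ring pts 5875
bar pix [ 68.7 317.8] bar 537 med [0.0336 0.0062 0.1649 0.5079 0.1587 0.2896] zmax 0.2151 slope deg 0.66
sides y [-0.014   0.0132] [ 3.220e-02 -5.000e-04  2.278e-01  5.006e-01  1.602e-01  3.525e-01]
```

View pics/w5.png

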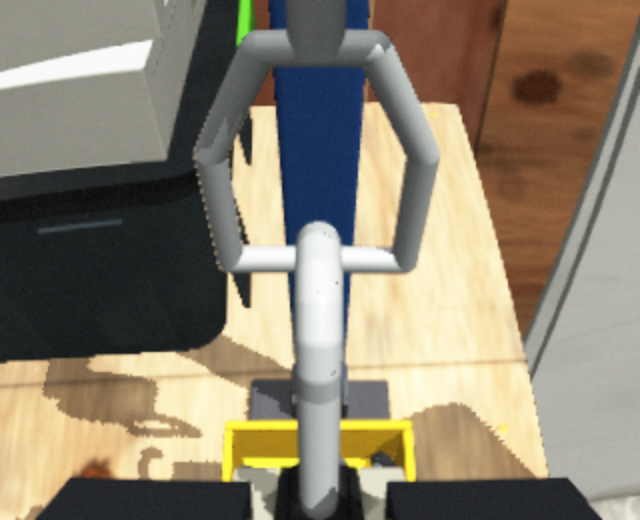

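The crook (318,225) points at the middle of the ring, between sides at x=215 and x=420, above the bar at row 258. The remaining advance is about 35 mm.

>>> step_arm(
  steps=[
    [[0.03,0,0.027,0,0,0],[0.07,0,0.063,0,0,0],[0.11,0,0.099,0,0,0],[0.15,0,0.135,0,0,0],[0.19,0,0.171,0,0,0],[0.22,0,0.198,0,0,0],[0.245,0,0.22,0,0,0],[0.26,0,0.234,0,0,0],[0.26,0,0.234,0,0,0],[0.26,0,0.234,0,0,0],[0.26,0,0.234,0,0,0]],
  ],
)

```text
clock: 8.45
tool_pos: [0.4964, 0.1685, 0.2411]
orientation: [-179.9, -41.9, -63.1]
force: [-0.2, -0.0, -3.4]
opening: 0.0139
gripper_force: 30.0
```

Run:
```python
from h import *
o=get_obs();t=o['tool_pos'];print(t,o['orientation'],o['force'].round(2),o['clock'])
c=cam("wrist");p,d=snapshot('wrist');np.savez('pics/w6.npz',p=p,d=d,K=c[0],R=c[1],t=c[2])
cv2.imwrite('pics/w6.png',cv2.resize(p[0:260,160:480],None,fx=2,fy=2)[:,:,::-1])
org=t+np.array([.4513,.2548,.1246])-np.array([.4448,.2666,.2411]);print(org)
W=wcloud(d,c);th=np.radians(-63);ex=np.array([np.cos(th),np.sin(th)]);ey=np.array([-ex[1],ex[0]])
L=np.dstack([(W[...,:2]-org[:2])@ex,(W[...,:2]-org[:2])@ey,W[...,2]])
for s in(-1,1):
    m=(L[...,2]>.28)&(L[...,2]<.2935)&(s*L[...,1]>.006)&(s*L[...,1]<.017)&(abs(L[...,0])<.03);print("bar",s,m.sum(),np.median(L[m],0).round(4))
m=(L[...,2]>.30)&(L[...,2]<.32)&(abs(L[...,1])>.012)&(abs(L[...,1])<.035)&(abs(L[...,0])<.03);q=L[m];print(q[q[:,1]>0].mean(0).round(4),q[q[:,1]<0].mean(0).round(4))
```

```text
[0.49642482 0.16852485 0.24113368] [-179.90509329  -41.94521389  -63.05585182] [-0.16 -0.02 -3.35] 8.45
[0.50292482 0.15672485 0.12463368]
bar -1 446 [-0.0018 -0.0103  0.2891]
bar 1 392 [-0.0007  0.0116  0.2894]
[-0.0021  0.0208  0.3109] [-0.0023 -0.0212  0.3105]
```

View pics/w6.png

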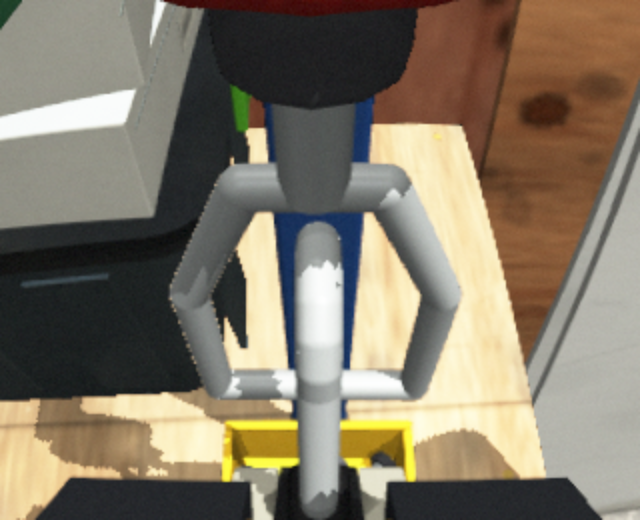

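The crook is through the ring with the bar (row 383) under it, about centred in x. Lowering 30 mm first.

>>> step_arm(
  steps=[
    [[-0.02,0,0.022,0,0,0],[-0.05,0,0.056,0,0,0],[-0.08,0,0.089,0,0,0],[-0.11,0,0.123,0,0,0],[-0.14,0,0.156,0,0,0],[-0.165,0,0.184,0,0,0],[-0.185,0,0.206,0,0,0],[-0.2,0,0.223,0,0,0],[-0.2,0,0.223,0,0,0],[-0.2,0,0.223,0,0,0],[-0.2,0,0.223,0,0,0]],
  ],
)

```text
clock: 9.6
tool_pos: [0.4965, 0.1684, 0.2113]
orientation: [-179.9, -41.9, -63.1]
force: [-0.7, 0.1, -3.8]
opening: 0.0138
gripper_force: 30.0
```

>>> step_arm(
  steps=[
    [[-0.01,0,0.011,0,0,0],[-0.02,0,0.022,0,0,0],[-0.03,0,0.0335,0,0,0],[-0.04,0,0.0445,0,0,0],[-0.05,0,0.0555,0,0,0],[-0.06,0,0.067,0,0,0],[-0.07,0,0.078,0,0,0],[-0.08,0,0.089,0,0,0],[-0.09,0,0.1,0,0,0],[-0.1,0,0.111,0,0,0],[-0.11,0,0.1225,0,0,0],[-0.12,0,0.1335,0,0,0],[-0.13,0,0.1445,0,0,0],[-0.14,0,0.156,0,0,0],[-0.15,0,0.167,0,0,0],[-0.16,0,0.178,0,0,0],[-0.16,0,0.178,0,0,0],[-0.16,0,0.178,0,0,0],[-0.16,0,0.178,0,0,0]],
  ],
)

```text
clock: 11.5
tool_pos: [0.4965, 0.1683, 0.1873]
orientation: [-179.9, -41.9, -63.1]
force: [-0.2, -0.2, -2.1]
opening: 0.0135
gripper_force: 30.0
```

```bash
cat > chk.py <<'E'
from h import *
import sys
o=get_obs();t=o['tool_pos'];F=[o['force']];print(t.round(4),o['orientation'].round(2),o['clock'])
c=cam("wrist");p,d=snapshot('wrist');F.append(get_obs()['force'])
for _ in range(4):snapshot('wrist');F.append(get_obs()['force'])
print("F",np.mean(F,0).round(2),np.std(F,0).round(2))
cv2.imwrite(sys.argv[1],cv2.resize(p[0:260,160:480],None,fx=2,fy=2)[:,:,::-1])
org=t+np.array([.0065,-.0118,-.1165]);W=wcloud(d,c);th=np.radians(-63);ex=np.array([np.cos(th),np.sin(th)]);ey=np.array([-ex[1],ex[0]])
L=np.dstack([(W[...,:2]-org[:2])@ex,(W[...,:2]-org[:2])@ey,W[...,2]-org[2]])
for s in(-1,1):
    m=(L[...,2]>.18)&(L[...,2]<.204)&(s*L[...,1]>.006)&(s*L[...,1]<.014)&(abs(L[...,0])<.03);q=L[m];print("bar",s,m.sum(),np.median(q,0).round(4),"top world",(np.percentile(q[:,2],97)+org[2]).round(4))
E
python3 chk.py pics/w7.png
```

```text
[0.4965 0.1683 0.1873] [-179.91  -41.95  -63.07] 11.5
F [-0.05 -0.2  -2.02] [0.53 0.23 0.4 ]
bar -1 439 [-0.0016 -0.01    0.1996] top world 0.2718
bar 1 461 [-0.0014  0.01    0.1995] top world 0.2718
```

>>> step_arm(
  steps=[
    [[-0.01,0,0.011,0,0,0],[-0.02,0,0.022,0,0,0],[-0.03,0,0.0335,0,0,0],[-0.04,0,0.0445,0,0,0],[-0.05,0,0.0555,0,0,0],[-0.06,0,0.067,0,0,0],[-0.07,0,0.078,0,0,0],[-0.08,0,0.089,0,0,0],[-0.09,0,0.1,0,0,0],[-0.1,0,0.111,0,0,0],[-0.1,0,0.111,0,0,0],[-0.1,0,0.111,0,0,0],[-0.1,0,0.111,0,0,0]],
  ],
)

```text
clock: 13.05
tool_pos: [0.4965, 0.1684, 0.1723]
orientation: [-179.9, -41.9, -63.1]
force: [0.0, -0.2, 0.4]
opening: 0.0137
gripper_force: 30.0
```

```bash
sed -i 's/range(4)/range(20)/' chk.py; python3 chk.py pics/w8.png
```

```text
[0.4965 0.1684 0.1723] [-179.91  -41.95  -63.07] 13.05
F [-0.27 -0.23  0.12] [0.49 0.5  0.46]
bar -1 440 [-0.0017 -0.01    0.1998] top world 0.257
bar 1 469 [-0.0015  0.0099  0.1998] top world 0.257
```

The scale now carries everything: the residual force is 0.1 N, within noise, and the ring has sunk 33 mm. Releasing gently.

>>> step_arm(
  steps=[
    [[0,0,0,0,0,0],[0,0,0,0,0,0],[0,0,0,0,0,0],[0,0,0,0,0,0],[0,0,0,0,0,0],[0,0,0,0,0,0],[0,0,0,0,0,0],[0,0,0,0,0,0],[0,0,0,0,0,0],[0,0,0,0,0,0]],
  ],
  jaw=160,
)

```text
clock: 15.1
tool_pos: [0.4965, 0.1684, 0.1723]
orientation: [-179.9, -41.9, -63.1]
force: [-1.1, -0.4, -0.3]
opening: 0.0326
gripper_force: 0.0
```

```bash
sed -i 's/range(20)/range(3)/' chk.py; python3 chk.py pics/w9.png
```

```text
[0.4965 0.1684 0.1723] [-179.91  -41.95  -63.06] 15.1
F [-0.31  0.25  0.04] [0.6  0.47 0.54]
bar -1 457 [-0.002  -0.01    0.1991] top world 0.2563
bar 1 464 [-0.002   0.01    0.1992] top world 0.2563
```

View pics/w9.png

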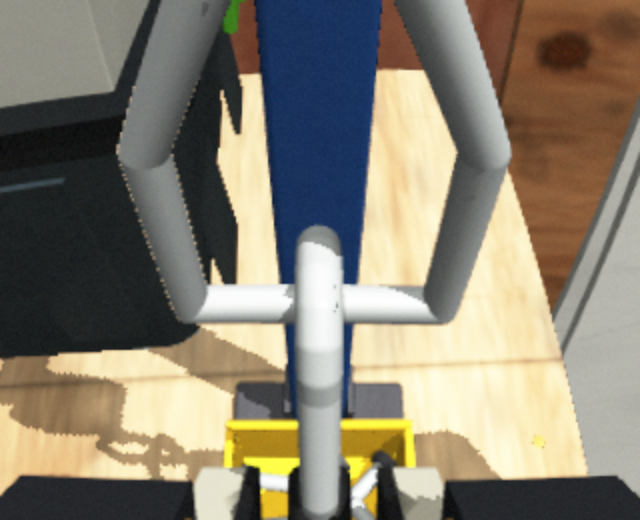

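The tray hangs on the bar (crook over the bar at (318,305)), and it moved only 0.7 mm on release. Retreating straight back along the tool axis.

>>> step_arm(
  steps=[
    [[0,0,-0.03,0,0,0],[0,0,-0.08,0,0,0],[0,0,-0.15,0,0,0],[0,0,-0.23,0,0,0],[0,0,-0.32,0,0,0],[0,0,-0.43,0,0,0],[0,0,-0.56,0,0,0],[0,0,-0.7,0,0,0],[0,0,-0.84,0,0,0],[0,0,-0.95,0,0,0],[0,0,-1,0,0,0],[0,0,-1,0,0,0],[0,0,-1,0,0,0]],
  ],
)

```text
clock: 16.6
tool_pos: [0.4659, 0.2276, 0.2464]
orientation: [-180.0, -42.0, -63.0]
force: [1.1, 0.8, 0.4]
opening: 0.0324
gripper_force: 0.0
```

>>> step_arm(
  steps=[
    [[0,0,-0.15,0,0,0],[0,0,-0.35,0,0,0],[0,0,-0.55,0,0,0],[0,0,-0.7,0,0,0],[0,0,-0.8,0,0,0],[0,0,-0.8,0,0,0],[0,0,-0.8,0,0,0],[0,0,-0.8,0,0,0],[0,0,-0.8,0,0,0],[0,0,-0.8,0,0,0]],
  ],
)

```text
clock: 17.6
tool_pos: [0.4418, 0.2751, 0.3059]
orientation: [-179.9, -42.0, -63.1]
force: [0.1, 0.3, 0.5]
opening: 0.0325
gripper_force: 0.0
```

Run:
```python
from h import *
o=get_obs();print(o['tool_pos'].round(3),o['force'].round(2),o['clock'])
prev=None
for i in range(7):
    c=cam("wrist");p,d=snapshot('wrist');W=wcloud(d,c)
    hsv=cv2.cvtColor(p,cv2.COLOR_RGB2HSV).astype(int);m=(hsv[...,0]>20)&(hsv[...,0]<35)&(hsv[...,1]>150)&(np.hypot(W[...,0]-.502,W[...,1]-.156)<.075)&(W[...,2]>.02)
    q=W[m];print(m.sum(),q.mean(0).round(4),np.percentile(q[:,2],[1,99]).round(4),np.argwhere(m).mean(0).round(2))
cv2.imwrite('pics/w10.png',p[:,:,::-1])
```

```text
[0.442 0.275 0.306] [0.06 0.32 0.46] 17.6
2306 [0.501  0.1604 0.0816] [0.0573 0.1872] [201.05 318.42]
2297 [0.5008 0.1604 0.0813] [0.0572 0.1836] [201.14 318.57]
2312 [0.5008 0.1608 0.082 ] [0.0569 0.2018] [201.08 318.49]
2315 [0.5007 0.1609 0.0819] [0.0566 0.2009] [201.15 318.58]
2309 [0.5005 0.1609 0.0817] [0.0565 0.1961] [201.23 318.7 ]
2313 [0.5006 0.1609 0.0816] [0.0565 0.1929] [201.24 318.66]
2325 [0.5006 0.1611 0.0817] [0.0564 0.1953] [201.28 318.66]
```

View pics/w10.png

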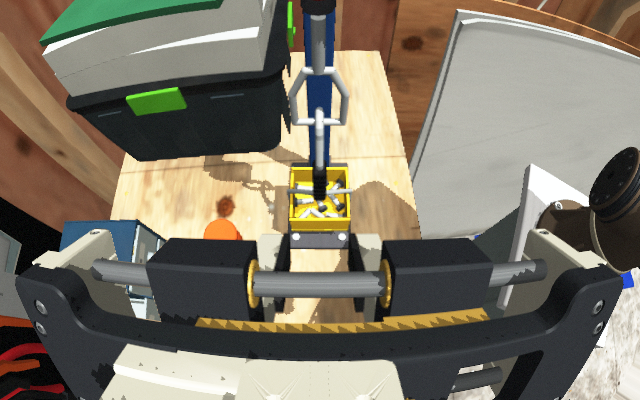

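The tray hangs level on the ring at (320,200), about 56 mm above the bench and nearly still. I'll give it a few seconds to settle, then hand in.

>>> step_arm(
  steps=[
    [[0,0,0,0,0,0],[0,0,0,0,0,0],[0,0,0,0,0,0],[0,0,0,0,0,0],[0,0,0,0,0,0],[0,0,0,0,0,0],[0,0,0,0,0,0],[0,0,0,0,0,0],[0,0,0,0,0,0],[0,0,0,0,0,0],[0,0,0,0,0,0],[0,0,0,0,0,0],[0,0,0,0,0,0],[0,0,0,0,0,0],[0,0,0,0,0,0],[0,0,0,0,0,0],[0,0,0,0,0,0],[0,0,0,0,0,0],[0,0,0,0,0,0],[0,0,0,0,0,0]],
  ],
)

```text
clock: 19.95
tool_pos: [0.4417, 0.2755, 0.3062]
orientation: [-179.9, -41.9, -63.1]
force: [0.9, 0.2, -0.9]
opening: 0.0328
gripper_force: 0.0
```

>>> step_arm(
  steps=[
    [[0,0,0,0,0,0],[0,0,0,0,0,0],[0,0,0,0,0,0],[0,0,0,0,0,0],[0,0,0,0,0,0],[0,0,0,0,0,0],[0,0,0,0,0,0],[0,0,0,0,0,0],[0,0,0,0,0,0],[0,0,0,0,0,0],[0,0,0,0,0,0],[0,0,0,0,0,0],[0,0,0,0,0,0],[0,0,0,0,0,0],[0,0,0,0,0,0],[0,0,0,0,0,0],[0,0,0,0,0,0],[0,0,0,0,0,0],[0,0,0,0,0,0],[0,0,0,0,0,0]],
  ],
)

```text
clock: 21.95
tool_pos: [0.4417, 0.2755, 0.3062]
orientation: [-179.9, -42.0, -63.1]
force: [-0.4, 0.6, 0.7]
opening: 0.0328
gripper_force: 0.0
```

```bash
python3 -c "
from plant import *
print(close_job())"
```

```text
the job is handed in; nothing more can be done
None
```

The tray hangs from the scale's ring, level and nearly still about 56 mm above the bench, with the gripper withdrawn; the job was handed in at about 22 s and no verdict came back.

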